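# Set the load box to its third range through the H gate

## Robot

A 6-joint arm with a two-finger parallel gripper is mounted at the origin on the work surface. World frame = base frame: x ahead of the robot, y to its left, z up, the work surface at z = 0. Lengths are in m, angles in degrees, forces in N, time in s.
With the tool pointing down it reaches from about 0.325 to 0.85 m from the base axis. Payload 15.5 kg.
Tool frame: the origin (TCP) lies at the very end of the fingers, on their centre line; the grasp point (between the pads) lies arm.grip_depth behind it (arm.grip_depth is the distance from the TCP to the grasp point, in m); z points along the fingers, y is the line along which they close (so a half turn about z gives the same grasp; the last joint's range is limited). The gripper opens to 91 mm and grips with 3 to 60 N. Pads are 32 mm wide; open, the fingers measure 118 mm over their backs; the gripper's body (76 mm by 178 mm) begins 60 mm behind the grasp point.
Start: joints at [-79.498, 28.281, 77.091, -0, 74.628, -5.472], TCP at [0.172, -0.601, 0.214] pointing down, gripper open.
Joint ranges: [-166.48, 166.48], [-47.26, 123.95], [12.59, 153.08], [-70.14, 250.14], [6.76, 159.57], [-176.63, 176.63]. Speed limits (degrees/s): [108.29, 108.29, 147.25, 172.46, 172.46, 172.46].

## Interface

Orientations are given as a 3x3 rotation matrix whose columns are the frame's x, y, z axes.
In Python, from rig import arm gives the robot as it stands. Calls block until the motion is done:
- arm.move_to(position, orientation): joint-space move of the TCP to a pose.
- arm.move_l(position, orientation=None, feed=0.15): straight line of the TCP; orientation=None keeps the orientation; feed is the mean speed in m/s.
- arm.move_joints(angles): joint-space move.
- arm.grip(opening): finger opening in m; the grip force is fixed at half the most; returns when the fingers have stopped.
- arm.sleep(seconds).
- arm.solve_ik(position, orientation): joint angles nearest the present ones, or None.
- arm.snapshot(name): name is "scene" or "top" or "wrist"; returns the picture (480x640x3 uint8, red, green, blue); there is no depth.
- arm.get_calibration(name): a dict with "intrinsics" (3x3 intrinsics, pixels), "cam_to_world" (4x4, takes a point from camera to world coordinates). Camera axes: x right, y down, z forward; pixel columns grow to the right and rows downward; lengths in m; the calibration is good to about 2 mm. The wrist camera is an equidistant fisheye: a pixel r from the principal point sees the ray r / f radians off the axis. A picture is of the moment at which its call begins: read the wrist's pose just before it. get_calibration takes no time and is no camera call; for the wrist camera it gives the pose at the moment of the call.
A pose or a line that the arm cannot do raises arm.Unreachable and nothing moves.
- arm.sign_off(): hands the job in; it is judged then, once.
Readings, each from a call of its own:
- arm.current_t(): time.
- arm.current_joint_positions(): joint angles.
- arm.current_dq(): joint speeds.
- arm.current_tau(): joint torques, N m.
- arm.current_ee_pos(): TCP position.
- arm.current_tool_rot(): TCP orientation.
- arm.current_force(): force on the tool from outside, world axes, zero at the start.
- arm.current_torque(): the same for the moment, N m.
- arm.current_width(): finger opening in m.
- arm.current_grasp_force(): force on a finger pad.
Only numpy, scipy, OpenCV 4.12 (cv2) and the standard library are available. Lean on these libraries where they do the work, as an engineer would, in place of code of your own. Each camera call takes 0.05 s, during which the arm holds its last target. There are 200 camera calls.

## Task

Set the load box to its third range: pushing the black ball of the selector lever with the fingertips, bring the lever to the crossbar of the H-shaped gate, push it across to the right-hand side (as the robot sees it) and then forward, away from the robot, fully home into the third slot, the one with three dots. Push gently and never grip the lever, leave the other things on the bench where they stand, and finish with the hand clear.

Things in the scene. Friction and masses are not known exactly. Their poses are not given: they have to be found in the camera images.
- load_box: Grey instrument case fixed on the bench, 200 (its x) x 240 (its y) x 88 mm high, with an aluminium gate plate 130 mm square and 4 mm thick on top and a lever standing up through it. Origin: centre of the underside. x points forward, away from the robot (yaw within 0.45 rad of the world's), y left, z up. The lever pivots at x = 0, y = 0, z = 27 mm of this frame.
- gate_mid (a point): Middle of the H gate, on the plate's upper face, 92 mm above the bench; axes as load_box. Two slots along x, 62 mm long, centred at y = +16 (left) and -16 mm (right), joined at x = 0 by a crossbar along y, 14 mm wide, corners rounded by 6 mm. Dots count the slot ends: 1 left forward, 2 left rear, 3 right forward (the goal), 4 right rear.
- slot3 (a point): Where the axis of the lever's steel shaft (10 mm in diameter) crosses the gate plate when home in the third slot, right forward: 23 mm forward and 16 mm to the right of gate_mid. Axes as load_box.
- knob (a point): Centre of the black ball, 30 mm in diameter, on top of the lever, 135 mm from the pivot. With a = selector_across, f = selector_fore it lies in the load_box frame at x = 135 sin f, y = -135 cos f sin a, z = 27 + 135 cos f cos a (mm): 150 to 162 mm above the bench. Its axes tilt with the lever.
- selector_across (a joint): Sideways tilt of the lever, rad: -0.25 leftmost (left slots, where every run starts), 0 middle, +0.25 rightmost (right slots); stops at both ends. Moves freely only in the crossbar (selector_fore within 0.03 of 0; the rounded corners guide it in from a little farther out). Stays where it is left; moving it takes about 3 N at the ball.
- selector_fore (a joint): Fore and aft tilt of the lever, rad: +0.35 fully forward (away from the robot), 0 in the crossbar, -0.35 fully back; stops at both ends. Starts anywhere along the left slots. Leaves the crossbar only at the far left or far right of the gate. Stays where it is left; moving it takes about 3 N at the ball.
- meter: Bystander: loose black hand multimeter lying on the bench, 170 x 85 x 36 mm (round dial to 44 mm). Origin: centre of the underside.
- spool: Bystander: loose metal spool standing on its flange, 60 mm in diameter, 50 mm high. Origin: centre of the underside.
- can: Bystander: loose upright blue capacitor can, 45 mm in diameter, 80 mm high. Origin: centre of the underside.

How it is judged:
By the outcome, as a careful person would: the job done as asked, in the order asked, and still so for the second after the job is handed in, with the robot touching nothing.
It also fails if it takes over 69 s, if anything falls off the work surface, if the arm or the gripper's body presses on something with over 40 N, if the wrist force passes 120 N, or if a joint passes its speed limit or range.

## Working session

There is one attempt and no reset: what is moved stays moved. The work goes in short steps, each a Python script; the robot and the scene stay as the last script left them, time stands still between calls to the robot, and variables do not carry over. Pictures are saved under pics/ and viewed, at most 10 in all, crops included, and the job is handed in when it is done.

```bash
mkdir -p pics; ls; python3 - <<'E'
from rig import arm
import cv2,numpy as np
for n in("scene","top"):
    im=arm.snapshot(n); cv2.imwrite(f"pics/{n}0.png",im[:,:,::-1])
    c=arm.get_calibration(n); print(n,np.round(c["intrinsics"],1).tolist(),np.round(c["cam_to_world"],3).tolist())
print(arm.current_t(),arm.grip_depth,np.round(arm.current_tool_rot(),2).tolist())
E
```

```text
pics
scene [[448.7, 0.0, 318.2], [0.0, 448.7, 236.8], [0.0, 0.0, 1.0]] [[-0.647, 0.525, -0.552, 1.157], [0.762, 0.453, -0.462, 0.546], [0.007, -0.72, -0.694, 0.843], [0.0, 0.0, 0.0, 1.0]]
top [[438.3, 0.0, 317.9], [0.0, 438.3, 238.1], [0.0, 0.0, 1.0]] [[-0.022, -0.996, 0.09, 0.492], [-1.0, 0.021, -0.012, 0.081], [0.01, -0.09, -0.996, 1.078], [0.0, 0.0, 0.0, 1.0]]
0.1 0.0188 [[0.96, 0.28, -0.0], [0.28, -0.96, 0.0], [0.0, -0.0, -1.0]]
```

View pics/top0.png

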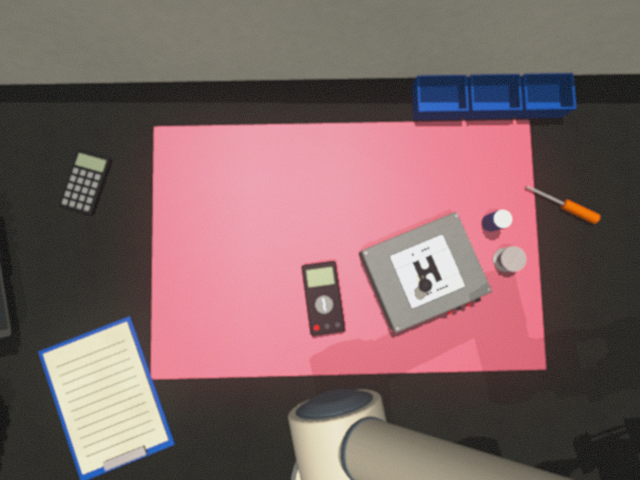

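View pics/scene0.png

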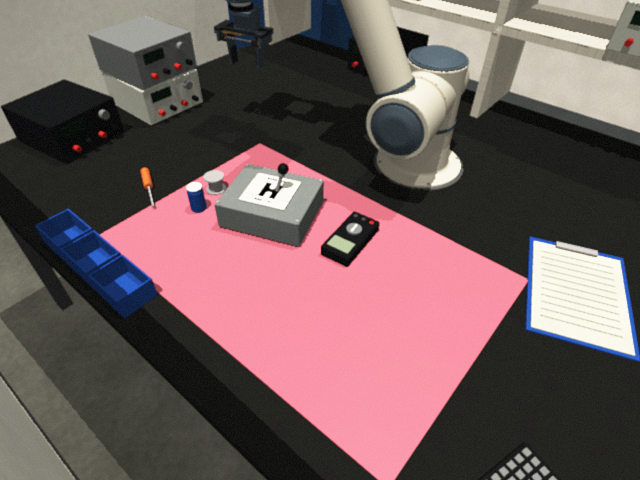

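The top view shows the box (about (427,272)) yawed by roughly 0.38 rad. The white plate is at (425,270), the black ball is near (425,285) on the left-rear side, the meter is at (323,298), the can at (500,220) and the spool at (510,260). The scene view shows the ball at (283,169).

```bash
cat > h.py <<'E'
import cv2,numpy as np
from rig import arm
def ray(c,uv):
    K=c["intrinsics"];T=c["cam_to_world"]
    d=np.linalg.inv(K)@np.array([uv[0],uv[1],1.]);d=T[:3,:3]@d
    return T[:3,3],d/np.linalg.norm(d)
def plane(c,uv,z):
    o,d=ray(c,uv);return o+d*(z-o[2])/d[2]
def tri(rays):
    A=0;b=0
    for o,d in rays:
        P=np.eye(3)-np.outer(d,d);A=A+P;b=b+P@o
    return np.linalg.solve(A,b)
E
python3 - <<'E'
from h import *
t=cv2.imread("pics/top0.png");s=cv2.imread("pics/scene0.png")
ct=arm.get_calibration("top");cs=arm.get_calibration("scene")
def plate(im,c,roi):
    x0,y0,x1,y1=roi;g=im[y0:y1,x0:x1].min(2);m=(g>170).astype(np.uint8)
    m=cv2.morphologyEx(m,cv2.MORPH_CLOSE,np.ones((3,3)))
    k=max(cv2.findContours(m,0,2)[0],key=cv2.contourArea)
    hull=cv2.convexHull(k)
    p=np.array([plane(c,(q[0][0]+x0,q[0][1]+y0),.092)[:2] for q in hull],np.float32)
    r=cv2.minAreaRect(p);print(r,cv2.contourArea(k));return hull
plate(t,ct,(370,220,480,325));plate(s,cs,(225,160,320,220))
a=cv2.resize(t[205:345,350:530],None,fx=4,fy=4,interpolation=2)
b=cv2.resize(s[145:265,200:330],None,fx=4,fy=4,interpolation=2)
cv2.imwrite("pics/t1.png",a);cv2.imwrite("pics/s1.png",b)
E
```

```text
((0.5023261904716492, -0.17498932778835297), (0.12917661666870117, 0.1336243450641632), 21.25096893310547) 3274.5
((0.5043510794639587, -0.1730913519859314), (0.1331111341714859, 0.13432522118091583), 21.37731170654297) 1139.5
```

View pics/t1.png

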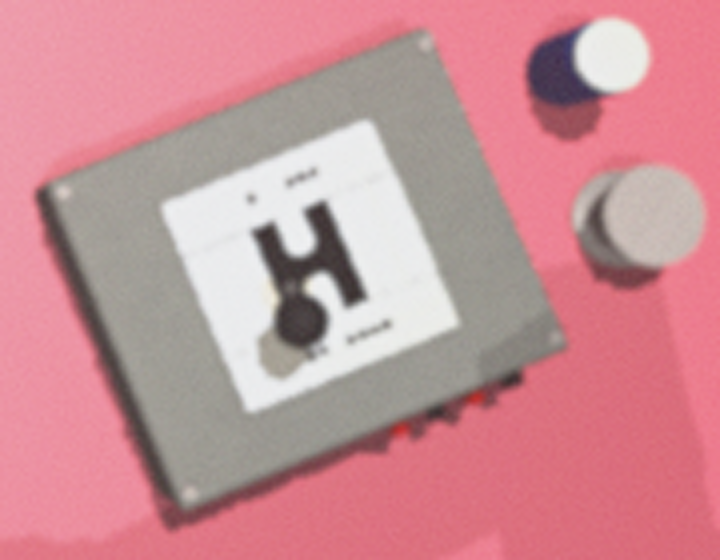

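View pics/s1.png

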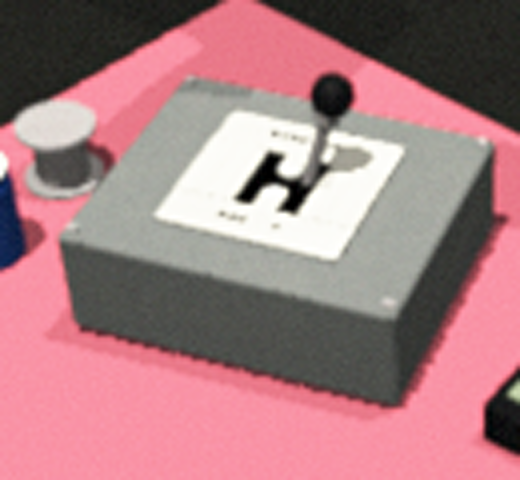

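The crop shows the ball at crop pixel (301,320) in the top view and (332,95) in the scene view. The lever is in the left slot, rear half (dots: 1 and 3 forward, 2 and 4 rear).

```bash
cat >> h.py <<'E'
yaw=np.radians(21.3);C0=np.array([.5033,-.1742,0])
c,s=np.cos(yaw),np.sin(yaw)
B=np.array([[c,-s,0],[s,c,0],[0,0,1.]])
Rt=B@np.diag([1.,-1,-1])
def tobox(p): return B.T@(np.asarray(p)-C0)
def W(x,y,z): return C0+B@np.array([x,y,z])   # box frame (m) -> world
def knob(a,f): return np.array([.135*np.sin(f),-.135*np.cos(f)*np.sin(a),.027+.135*np.cos(f)*np.cos(a)])
def ball(name,guess,save=None,r=30):
    im=arm.snapshot(name)[:,:,::-1]
    if save: cv2.imwrite(save,im)
    return blob(im,guess,r)
def blob(im,guess,r=30):
    u,v=map(int,guess);x0,y0=u-r,v-r
    m=(im[y0:v+r,x0:u+r].max(2)<75).astype(np.uint8)
    m=cv2.morphologyEx(m,cv2.MORPH_OPEN,np.ones((5,5),np.uint8))
    n,l,st,ce=cv2.connectedComponentsWithStats(m)
    k=[i for i in range(1,n) if st[i,4]>20]
    return [(np.round(ce[i]+[x0,y0],1).tolist(),int(st[i,4])) for i in k]
E
python3 - <<'E'
from h import *
t=cv2.imread("pics/top0.png");s_=cv2.imread("pics/scene0.png")
ct=arm.get_calibration("top");cs=arm.get_calibration("scene")
print(blob(t,(425,285),12),blob(s_,(282,168),12))
p=tri([ray(ct,(424.9,284.6)),ray(cs,(282.6,168.4))]);print("ball box mm",tobox(p)*1e3)
for c_,u in((ct,(424.9,284.6)),(cs,(282.6,168.4))):
    o,d=ray(c_,u)
    print([ (f,round(1e3*np.linalg.norm(np.cross(W(*knob(-.25,f))-o,d)),1)) for f in np.arange(-.35,.1,.05).round(2)])
# path ik check
for q in [(-.085,.033,.24),(-.085,.033,.14),(0,.09,.14),(0,-.005,.14),(-.05,-.033,.14),(.02,-.033,.14)]:
    print(q,W(*q).round(3),arm.solve_ik(W(*q),Rt) is not None)
print(arm.current_force())
E
```

```text
[] [([282.2, 168.9], 74)]
ball box mm [-21.13535876  31.34466856 154.07995956]
[(np.float64(-0.35), np.float64(24.7)), (np.float64(-0.3), np.float64(18.6)), (np.float64(-0.25), np.float64(12.4)), (np.float64(-0.2), np.float64(6.1)), (np.float64(-0.15), np.float64(1.6)), (np.float64(-0.1), np.float64(7.3)), (np.float64(-0.05), np.float64(13.9)), (np.float64(-0.0), np.float64(20.5)), (np.float64(0.05), np.float64(27.2))]
[(np.float64(-0.35), np.float64(14.0)), (np.float64(-0.3), np.float64(11.2)), (np.float64(-0.25), np.float64(8.2)), (np.float64(-0.2), np.float64(4.9)), (np.float64(-0.15), np.float64(1.3)), (np.float64(-0.1), np.float64(2.6)), (np.float64(-0.05), np.float64(6.7)), (np.float64(-0.0), np.float64(11.1)), (np.float64(0.05), np.float64(15.7))]
(-0.085, 0.033, 0.24) [ 0.412 -0.174  0.24 ] True
(-0.085, 0.033, 0.14) [ 0.412 -0.174  0.14 ] True
(0, 0.09, 0.14) [ 0.471 -0.09   0.14 ] True
(0, -0.005, 0.14) [ 0.505 -0.179  0.14 ] True
(-0.05, -0.033, 0.14) [ 0.469 -0.223  0.14 ] True
(0.02, -0.033, 0.14) [ 0.534 -0.198  0.14 ] True
[-0.56580963 -0.11361428 -1.14399184]
```

```bash
cat >> h.py <<'E'
def push(p0,p1,step,fmax,feed=.03,quiet=False):
    """step along box-frame line p0->p1; stop if push force (against motion) exceeds fmax over baseline"""
    p0,p1=np.array(p0),np.array(p1);L=np.linalg.norm(p1-p0);u=(p1-p0)/L
    F0=B.T@arm.current_force();out=[]
    for k in range(1,int(np.ceil(L/step))+1):
        q=p0+u*min(k*step,L);arm.move_l(W(*q),feed=feed)
        F=B.T@arm.current_force()-F0;out.append((*(np.round(q[:2]*1e3,1)),*F.round(1)))
        if -F@u>fmax or np.linalg.norm(F)>25: break
    if not quiet: print("x y Fx Fy Fz\n"+"\n".join(" ".join(map(str,o)) for o in out))
    return q
E
python3 - <<'E'
from h import *
arm.grip(0);print(arm.current_width())
y=.033
arm.move_to(W(-.075,y,.24),Rt);arm.move_l(W(-.075,y,.14),feed=.15)
print(arm.current_t())
push((-.075,y,.14),(-.033,y,.14),.002,12)
print(arm.current_t())
im=arm.snapshot("scene")[:,:,::-1];cv2.imwrite("pics/s2full.png",im)
cv2.imwrite("pics/s2.png",cv2.resize(im[125:265,200:330],None,fx=4,fy=4,interpolation=2))
E
```

```text
0.0004298473512177597
4.0917
x y Fx Fy Fz
-73.0 33.0 -1.2 -0.4 0.9
-71.0 33.0 -0.6 0.9 -0.1
-69.0 33.0 0.0 -0.0 0.6
-67.0 33.0 -0.6 -0.2 0.7
-65.0 33.0 -2.0 -1.0 -0.2
-63.0 33.0 -0.9 -0.5 0.7
-61.0 33.0 -0.8 0.3 0.0
-59.0 33.0 -0.7 -0.3 0.7
-57.0 33.0 -1.4 0.4 1.2
-55.0 33.0 -1.1 -0.5 0.3
-53.0 33.0 -1.8 -0.3 1.3
-51.0 33.0 -4.1 -0.7 2.3
-49.0 33.0 -3.2 0.4 0.7
-47.0 33.0 -3.3 -0.6 2.6
-45.0 33.0 -3.4 0.3 2.6
-43.0 33.0 -3.1 -1.0 1.1
-41.0 33.0 -3.5 -0.0 1.2
-39.0 33.0 -3.4 -0.9 2.0
-37.0 33.0 -3.0 0.5 1.9
-35.0 33.0 -3.3 -0.6 2.4
-33.0 33.0 -3.1 0.4 1.3
9.3417
```

View pics/s2.png

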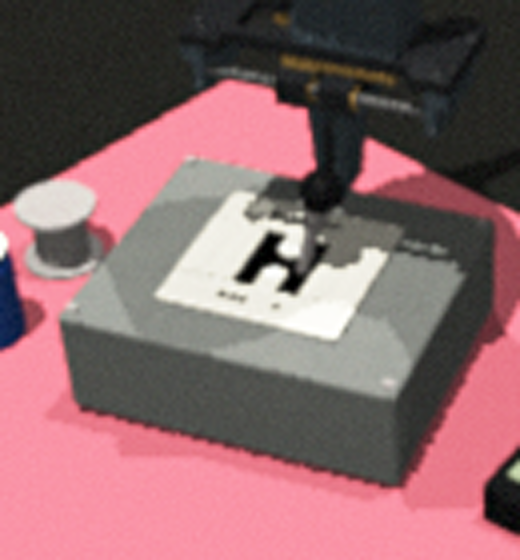

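The scene view shows the fingertips behind the ball at crop (322,190), with the lever near the crossbar. Contact came at TCP x ≈ -52 mm, as predicted.

```bash
python3 - <<'E'
from h import *
z=.14
push((-.033,.033,z),(-.0315,.033,z),.0015,12)
arm.move_l(W(-.055,.033,z),feed=.1)
arm.move_l(W(-.055,.080,z),feed=.15)
arm.move_l(W(0,.080,z),feed=.15)
im=arm.snapshot("scene")[:,:,::-1];cv2.imwrite("pics/s3full.png",im)
q=push((0,.080,z),(0,.005,z),.003,9)
if q[1]<.006: push(q,(0,-.008,z),.001,8)
print(arm.current_t())
im=arm.snapshot("scene")[:,:,::-1]
cv2.imwrite("pics/s4.png",cv2.resize(im[125:265,200:330],None,fx=4,fy=4,interpolation=2))
E
```

```text
x y Fx Fy Fz
-31.5 33.0 1.2 0.2 0.6
-31.5 33.0 0.7 0.3 -0.3
x y Fx Fy Fz
0.0 77.0 -0.1 0.0 0.1
0.0 74.0 -0.2 -0.3 0.2
0.0 71.0 0.2 -0.5 -0.2
0.0 68.0 -0.4 -0.2 0.2
0.0 65.0 -0.3 -0.6 -0.7
0.0 62.0 -0.8 -0.2 0.5
0.0 59.0 -0.1 -1.0 -0.4
0.0 56.0 -0.1 0.3 1.5
0.0 53.0 -1.5 1.9 0.3
0.0 50.0 -0.9 1.1 1.6
0.0 47.0 -0.8 1.0 0.4
0.0 44.0 -1.0 -0.0 1.6
0.0 41.0 -0.5 0.4 0.9
0.0 38.0 0.6 0.5 0.8
0.0 35.0 -0.6 -0.6 0.8
0.0 32.0 0.1 0.6 0.4
0.0 29.0 -0.4 0.1 1.1
0.0 26.0 -0.4 -0.2 0.1
0.0 23.0 -0.3 0.4 0.6
0.0 20.0 -0.1 0.2 0.7
0.0 17.0 -0.2 0.1 0.6
0.0 14.0 -1.1 0.1 -0.1
0.0 11.0 -0.2 0.5 0.1
0.0 8.0 -1.1 0.0 0.1
0.0 5.0 -0.5 0.5 0.0
x y Fx Fy Fz
0.0 4.0 -0.1 0.7 -0.2
0.0 3.0 0.7 1.2 -1.5
0.0 2.0 0.3 0.1 -2.1
0.0 1.0 -0.4 1.4 -2.0
0.0 0.0 -0.2 1.5 -1.2
0.0 -1.0 0.6 1.1 -1.7
0.0 -2.0 0.3 1.4 -1.2
0.0 -3.0 -0.3 0.9 -1.9
0.0 -4.0 -0.5 1.0 -1.1
0.0 -5.0 -0.4 1.3 -2.2
0.0 -6.0 0.1 0.0 -1.2
0.0 -7.0 -0.3 1.1 -0.9
0.0 -8.0 -1.6 0.2 -1.3
0.0 -8.0 -0.4 1.4 -0.7
21.0583
```

View pics/s4.png

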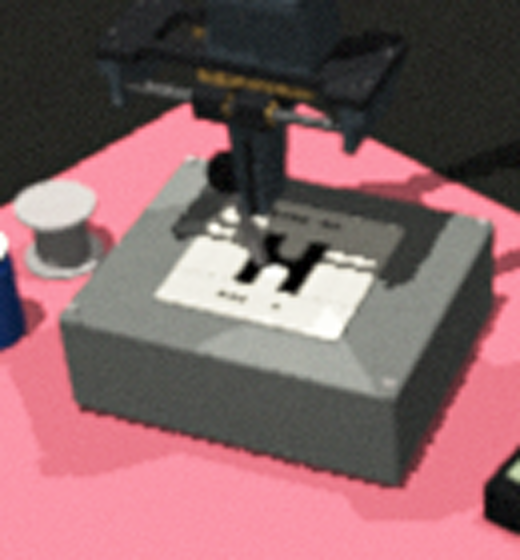

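```bash
python3 - <<'E'
from h import *
cs=arm.get_calibration("scene");K=cs["intrinsics"];Ti=np.linalg.inv(cs["cam_to_world"])
def pr(p): q=K@(Ti@np.r_[p,1])[:3];return (q[:2]/q[2]).round(1).tolist()
for a in(0.15,.2,.25,.3):print(a,[(f,pr(W(*knob(a,f)))) for f in(-.35,-.2,-.1,0,.1)])
arm.move_l(W(0,.03,.14),feed=.15)   # straight back off to the left
im=arm.snapshot("scene")[:,:,::-1];cv2.imwrite("pics/s5.png",cv2.resize(im[125:225,220:320],None,fx=6,fy=6,interpolation=2))
print(arm.current_t())
E
```

```text
0.15 [(-0.35, [268.7, 160.1]), (-0.2, [265.4, 162.3]), (-0.1, [263.1, 164.3]), (0, [261.0, 166.9]), (0.1, [258.9, 170.0])]
0.2 [(-0.35, [266.6, 160.0]), (-0.2, [263.1, 162.1]), (-0.1, [260.9, 164.2]), (0, [258.7, 166.8]), (0.1, [256.6, 169.9])]
0.25 [(-0.35, [264.6, 160.0]), (-0.2, [261.0, 162.1]), (-0.1, [258.7, 164.2]), (0, [256.4, 166.8]), (0.1, [254.3, 169.8])]
0.3 [(-0.35, [262.5, 160.1]), (-0.2, [258.8, 162.2]), (-0.1, [256.5, 164.3]), (0, [254.2, 166.9]), (0.1, [252.1, 169.9])]
21.5583
```

View pics/s5.png

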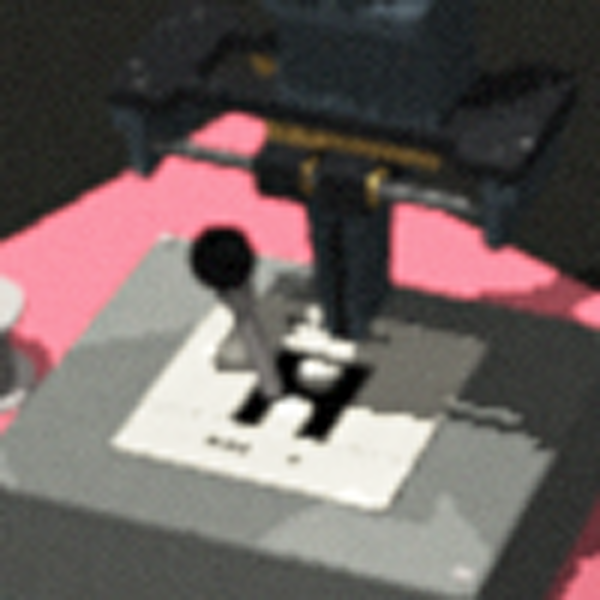

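The ball is now at crop (222,258), i.e. pixel (256.9,167.9). That matches across ≈ +0.24 and fore ≈ 0.02, so the lever is at the right end of the crossbar. Next I go behind it and push forward.

```bash
python3 - <<'E'
from h import *
z=.14
arm.move_l(W(-.055,.03,z),feed=.15)
arm.move_l(W(-.055,-.033,z),feed=.15)
q=push((-.055,-.033,z),(.011,-.033,z),.003,9)
if q[0]>.0105: q=push(q,(.019,-.033,z),.001,8)
print(q,arm.current_t())
arm.move_l(W(-.03,-.033,z),feed=.1)
cs=arm.get_calibration("scene");K=cs["intrinsics"];Ti=np.linalg.inv(cs["cam_to_world"])
def pr(p): q=K@(Ti@np.r_[p,1])[:3];return (q[:2]/q[2]).round(1).tolist()
print([(f,pr(W(*knob(.25,f)))) for f in(.2,.25,.3,.35)])
im=arm.snapshot("scene")[:,:,::-1];cv2.imwrite("pics/s6.png",cv2.resize(im[125:225,220:320],None,fx=6,fy=6,interpolation=2))
print(blob(im,(250,178),16))
E
```

```text
x y Fx Fy Fz
-52.0 -33.0 0.2 -0.7 1.0
-49.0 -33.0 1.5 -0.5 0.8
-46.0 -33.0 0.8 -0.2 0.5
-43.0 -33.0 0.8 -0.9 0.5
-40.0 -33.0 1.0 0.9 -0.3
-37.0 -33.0 0.7 -0.8 0.5
-34.0 -33.0 -0.1 -0.0 0.1
-31.0 -33.0 -1.6 0.4 1.2
-28.0 -33.0 -1.4 0.2 1.7
-25.0 -33.0 -1.1 -0.0 1.2
-22.0 -33.0 -0.4 -0.6 1.1
-19.0 -33.0 -1.1 -1.1 1.8
-16.0 -33.0 -1.6 -0.6 1.0
-13.0 -33.0 -0.6 0.4 0.2
-10.0 -33.0 -1.1 -0.9 -0.1
-7.0 -33.0 -1.0 0.3 -1.5
-4.0 -33.0 -1.4 1.0 -2.4
-1.0 -33.0 -1.3 1.2 -1.0
2.0 -33.0 -1.8 1.5 -0.2
5.0 -33.0 -1.4 1.4 -0.0
8.0 -33.0 -2.0 0.6 -0.7
11.0 -33.0 -1.9 1.1 -1.0
x y Fx Fy Fz
12.0 -33.0 -0.4 -0.0 -1.6
13.0 -33.0 -0.5 0.1 -0.5
14.0 -33.0 -1.9 -0.6 -2.0
15.0 -33.0 -4.0 -1.3 -2.2
16.0 -33.0 -6.0 -1.5 -3.0
17.0 -33.0 -7.8 -0.9 -3.5
18.0 -33.0 -9.8 -1.2 -3.4
[ 0.018 -0.033  0.14 ] 29.8917
[(0.2, [252.4, 173.3]), (0.25, [251.5, 175.3]), (0.3, [250.6, 177.3]), (0.35, [249.8, 179.4])]
[([260.2, 165.2], 68), ([248.5, 170.0], 30), ([250.2, 179.3], 116)]
```

View pics/s6.png

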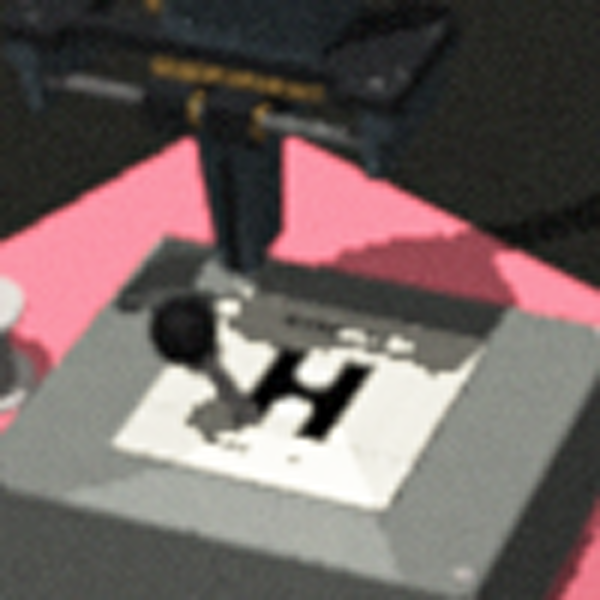

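The ball is at (250.2,179.3), against (249.8,179.4) predicted for fully home, and the stop was felt (force rising past 9 N from TCP x = 14 mm). Retreating and handing in.

```bash
python3 - <<'E'
from h import *
arm.move_l(W(-.06,-.033,.14),feed=.15)
arm.move_l(W(-.06,-.033,.28),feed=.15)
im=arm.snapshot("scene")[:,:,::-1];print(blob(im,(250,180),12))
arm.sleep(.3);print(arm.current_t(),arm.sign_off())
E
```

```text
[([250.5, 180.1], 95)]
the job is handed in; nothing more can be done
32.3583 None
```

The selector lever is fully home in slot 3, pushed there with closed fingertips and never gripped. The hand is clear and the job was handed in at 32.4 s; I planned the path clear of the meter, spool and can but did not re-measure them.

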